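# Feel out the lock and lock the die box

### The job

Lock the grey steel die box: take the key from its wooden stand, put it into the round lock on the box's lid and feel, turning it gently back and forth under light pressure, for the place where it drops fully home; then turn it clockwise until its bow is in line with the two ribs on the lid, and leave it there upright and fully home. Never force the key, and leave the other things where they lie.

Things in the scene. Friction and masses are not known exactly. Their poses are not given: they have to be found in the camera images.
- key_grip (a point): the steel key, upright in the stand at the start: middle of its bow, 53 mm above the key's tip. z points up from tip to bow. The bow is a flat plate 34 mm wide (key's x), 10 mm thick (its y), from 30 to 66 mm above the tip. 0.12 kg. Half a turn about z makes no difference to the key.
- key_tip (a point): middle of the tip of the same key, same axes. Bit at the tip: 22 mm wide along x, 4 mm thick along y, 9.5 mm tall, its last 1 mm a little thinner; then a round shank 26.4 mm across with a tapered nose, guided by the hole; a collar 36 mm across from 24 to 30 mm above the tip. Fully home in the lock the collar lies on the lid and the tip is 24 mm below the lid's top.
- key: the same key; its origin is the tip
- key_stand: fixed wooden block 60 x 60 x 60 mm with a round hole 30 mm across through it, in which the key stands with its collar on the top of the block; origin at the centre of its underside
- lockbox: the grey steel box, fixed, 100 mm (x) by 112 mm (y) by 64 mm tall; origin at the centre of its underside, z up. The lock is in the middle of the lid. Two small ribs on the lid lie on the box's x axis either side of the lock: locked means that the key's bow (key's x) is parallel to the box's x. Over 25 N between key and box counts as forcing.
- lock_mouth (a point): centre of the lock's round hole at the top of the lid, axes as the box; the hole is 29 mm across and 10 mm deep, in a bright ring; a thin black dust flap (no resistance) hides what is below. Once the bit is in the slot of the plate below, the key turns that plate clockwise (seen from above) against about 0.1 N m of friction, with 8 degrees of play either way.
- lock_plate (a point): a fixed point 15 mm below lock_mouth, axes as the box: here lies the face of a hidden sprung plate with a straight slot 7 mm wide right across it. A bit pressing beside the slot sinks the plate 4 mm at most (3 N at first, 8 N at the bottom); in line with the slot within about 7 degrees, the plate springs up round the bit, the push vanishes and the key can go home.
- driver_center (a point): screwdriver with a red handle lying by the work, 175 mm long, 25 mm thick; leave alone
- lock_slot_middle (a point): a fixed point 3 mm below lock_plate, axes as the box (it does not turn with the slot). The slot's direction is hidden and different each time: somewhere from 23 to 74 degrees (0.40 to 1.30 rad) anticlockwise, seen from above, of the box's x. The plate has stops at the locked position and at 83 degrees anticlockwise of it.
- stamp_center (a point): wooden hand stamp, 43 x 61 x 51 mm tall, standing by the work, point half-way up; leave alone
- pad_center (a point): grey ink pad with its lid on, 71 x 95 x 19 mm, lying by the work; leave alone
- file_box_blue: one of two tall file boxes side by side on a low drawer chest left of the work: together about 200 mm deep (x 0.24 to 0.45 m) and 280 mm wide (y -0.10 to 0.18 m), tops 0.44 m above the work surface. The arm must go over or round them; never touched by the work. Origin at the centre of the blue box's underside.
Not all that is in view belongs to the job. Leave any pink or turquoise look-alike of the key alone.

How it is judged:
By the outcome, as a careful person would: the job done as asked, in the order asked, and still so for the second after the job is handed in, with the robot touching nothing.
It also fails if it takes over 64 s, if anything falls off the work surface, if the arm or the gripper's body presses on something with over 40 N, if the wrist force passes 120 N, or if a joint passes its speed limit or range.

### The arm

A 7-joint arm with a two-finger parallel gripper is mounted at the origin on a cart in front of the work surface, level with it; the furniture and walls round the work are solid. World frame = base frame: x ahead of the robot, y to its left, z up, the work surface at z = 0. Lengths are in m, angles in degrees, forces in N, time in s.
With the tool pointing down it reaches from about 0.425 to 0.875 m from the base axis. Payload 4.7 kg.
Tool frame: the origin (TCP) lies on the centre line of the jaws, within the pads' length; the fingertips stand env.nose_length ahead of it and the grasp point (between the pads) lies 8 mm behind it (env.nose_length is the distance from the TCP to the fingertips, in m); y points along the fingers, z is the direction in which the jaws open and shut, and the axes are right-handed (so a half turn about y gives the same grasp; the last joint's range is limited). The gripper opens to 87 mm and grips with 3 to 60 N. Pads are 19 mm wide; open, the fingers measure 117 mm over their backs; the gripper's body (75 mm by 190 mm) begins 51 mm behind the grasp point.
Start: joints at [68.188, 18.392, -4.016, 83.108, 1.295, 78.541, -3.26], TCP at [0.25, -0.6, 0.234] pointing down, gripper open.
Joint ranges: [-163.93, 163.93], [-17.29, 119.83], [-79.2, 71.16], [3.27, 140.29], [-89.18, 269.18], [5.43, 117.66], [-154.24, 154.24]. Speed limits (degrees/s): [147.25, 147.25, 180, 180, 180, 180, 180].

### API

Orientations are given as [roll, pitch, yaw] about the fixed x, y, z axes, in that order (R = Rz(yaw) Ry(pitch) Rx(roll)).
In Python, from cell import env, read_camera, camera_info, job, models gives the robot as it stands.
- The arm moves only by the tool move_arm, never from a script. Its argument "moves" is a list of rows, each a list of 6 numbers: the shift along the tool's x, y, z in mm, then the turn, a rotation vector about the tool's x, y, z in degrees. In form: [[x, y, z, ax, ay, az], ...]. A call has 1 to 20 rows; each row is the pose to reach, as a shift and turn from the pose commanded when the call began, along the tool's axes at that moment; what a row does not reach only later rows make up. A row lasts 1/12 s, in which the tool goes at most 41.7 mm and 7.16 degrees, less where a joint would pass 70% of its speed; a pose out of reach is approached as far as the arm can. A call with a gripper value outside its range is refused whole. "claw" is the finger opening in mm, from 0 to 87, set as the call begins (left out, the last holds). The fingers move at their own pace and stop on an object; "newtons" is the grip in N (left out, the last holds). Time passes only in rows, so rows that repeat a pose let the fingers close. It gives the time, the measured TCP pose, the force and the opening at its end, in the units of the state.
- env.get_obs(): the state, without advancing time (a new reading comes with each control period).
- read_camera(name): name is "side" or "top"; returns (picture, depth): 384x512x3 uint8, red, green, blue; 384x512 float32, m along the optical axis (not along the pixel's ray), 0 where there is no reading.
- camera_info(name): a dict with "fx", "fy", "cx", "cy" (pixels), "distortion" ([k1, k2, p1, p2, k3] as OpenCV has them; the pictures are not rectified), "R" (3x3) and "t" (3): a world point X has camera coordinates R X + t. Camera axes: x right, y down, z forward; pixel columns grow to the right and rows downward; lengths in m; the calibration is good to about 2 mm. A picture is of the moment at which its call begins. camera_info takes no time and is no camera call.
- job.sign_off(): hands the job in, once; it reports no verdict.
Trained networks look in the newest picture that a camera, given by its name, has taken for a name from the list of things; names that differ only in an ending like _2 or _b are one class to them, and where a whole thing is asked for, a point or a joint stands for the part that bears it (a point fixed in the world has none). Each returns a list of dicts, best first, with "score" (0 to 1); they miss things now and then, are a little off and sometimes report something else, mostly with a low value. They report only what shows in the picture. A call takes as long as a camera call. They do not tell look-alikes from the thing itself.
- models.spot_in(target, camera): "point" ([x, y, z] in m, in world coordinates, good to about 4 mm: the middle of the surface that is visible of it).
- models.cut_out(target, camera): "mask" (384x512 bool, what is visible of it).
The state is a dict: "time_s": time; "qpos": joint angles; "joint_velocities": joint speeds; "effort": joint torques, N m; "tool_pos": TCP position; "tool_rot": TCP orientation; "force": force on the tool from outside, world axes, zero at the start; "wrist_torque": the same for the moment, N m; "grip_width": finger opening in m.
Only numpy, scipy, OpenCV 4.12 (cv2) and the standard library are available. Lean on these libraries where they do the work, as an engineer would, in place of code of your own. Each camera call takes 0.05 s, during which the arm holds its last target.

## Working session

There is one attempt and no reset: what is moved stays moved. The work goes in short steps, Python scripts to look and compute and a tool call to move; the robot and the scene stay as the last step left them, time stands still between calls to the robot, and variables do not carry over. Pictures are saved under pics/ and viewed, and the job is handed in when it is done.

Besides the shell and the picture viewer there is one more tool, called in YAML: its name, and indented under it one key for each argument. move_arm: Moves the arm, as the interface text tells. Its arguments: {"type":"object","properties":{"moves":{"type":"array","items":{"type":"array","items":{"type":"number"}}},"claw":{"type":"number"},"newtons":{"type":"number"}},"required":["moves"]}

```bash
ls; mkdir -p pics
python3 - <<'E'
from cell import env, read_camera, camera_info, job, models
import cv2, numpy as np
print(env.get_obs(), env.nose_length)
for c in ("side","top"):
    p,d=read_camera(c); cv2.imwrite(f"pics/{c}0.png",p[:,:,::-1]); np.save(f"pics/{c}0d.npy",d)
    i=camera_info(c); print(c,i)
    for n in ("key_grip","key","key_stand","lockbox","lock_mouth"):
        for r in models.spot_in(n,c)[:4]: print(c,n,np.round(r["point"],4),round(r["score"],2))
E
```

```text
pics
{'time_s': 0.0, 'qpos': array([68.18680449, 18.44036535, -4.01502973, 83.17267314,  1.29672831,
       78.54227963, -3.25980401]), 'joint_velocities': array([-0.00440384, -0.00577411, -0.00908141,  0.09489184, -0.08267518,
        0.04098464,  0.03222643]), 'effort': array([-1.29582400e-03, -4.91276908e+01, -4.04449292e-01, -3.12530065e+01,
       -6.39346079e-02,  4.36358177e-02,  1.51313980e-04]), 'tool_pos': array([ 0.2497498 , -0.59953591,  0.23246618]), 'tool_rot': array([-9.01099816e+01, -7.56187084e-03, -1.57377032e+02]), 'force': array([ 0.46054105,  0.30219677, -0.54208131]), 'wrist_torque': array([0.00197297, 0.02988876, 0.01521007]), 'grip_width': 0.08718821464970214} 0.011
side {'fx': 485.6829316328045, 'fy': 485.6829316328045, 'cx': 252.51548232677897, 'cy': 186.68173396268548, 'distortion': array([0.01590396, 0.        , 0.        , 0.        , 0.        ]), 'R': array([[ 0.94586659, -0.32415066,  0.01620931],
       [-0.16437644, -0.5215154 , -0.83725866],
       [ 0.27985135,  0.78927057, -0.54656673]]), 't': array([-0.48034702,  0.04098371,  1.20757025])}
side k
[... 554 characters left out ...]
-0.00720908, -0.99993172,  0.00919709],
       [-0.98584928,  0.00556655, -0.16754169],
       [ 0.16747906, -0.01027477, -0.98582209]]), 't': array([-0.23422741,  0.45710582,  1.04921791])}
top key_grip [ 0.47   -0.3938  0.0388] 0.6
top key_grip [ 0.4014 -0.264   0.0297] 0.5
top key_grip [ 0.3823 -0.3494  0.0699] 0.44
top key_grip [ 0.4002 -0.4345  0.034 ] 0.44
top key [ 0.4709 -0.3944  0.0351] 0.63
top key [ 0.3923 -0.4395  0.0249] 0.56
top key [ 0.3873 -0.3508  0.0645] 0.53
top key [ 0.4013 -0.2609  0.029 ] 0.53
top key_stand [ 0.3821 -0.3456  0.0617] 0.92
top lockbox [ 0.5126 -0.2771  0.0639] 0.96
top lock_mouth [ 0.5122 -0.2743  0.0675] 0.85
top lock_mouth [ 0.6049 -0.4851  0.0217] 0.33
```

View pics/side0.png

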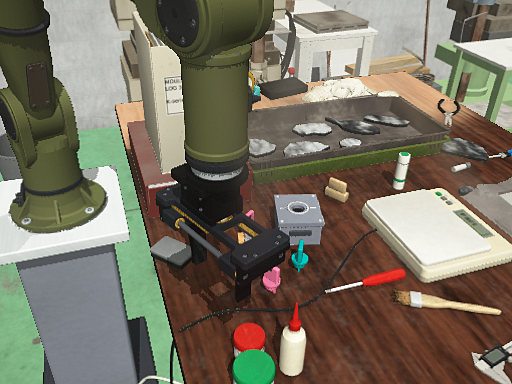

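View pics/top0.png

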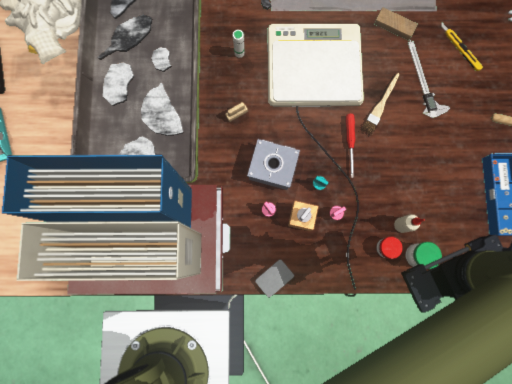

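```bash
cat > h.py <<'E'
import numpy as np, cv2
from cell import env, read_camera, camera_info, job, models
def proj(c,X):
    i=camera_info(c);K=np.array([[i['fx'],0,i['cx']],[0,i['fy'],i['cy']],[0,0,1.]])
    return cv2.projectPoints(np.atleast_2d(np.array(X,float)),cv2.Rodrigues(i['R'])[0],np.array(i['t'],float),K,i['distortion'])[0][:,0]
def ray(c,uv):
    i=camera_info(c);K=np.array([[i['fx'],0,i['cx']],[0,i['fy'],i['cy']],[0,0,1.]])
    n=cv2.undistortPoints(np.array([[uv]],float),K,i['distortion'])[0,0]
    o=-i['R'].T@i['t'];d=i['R'].T@np.array([n[0],n[1],1]);return o,d
def atz(c,uv,z):
    o,d=ray(c,uv);return o+d*(z-o[2])/d[2]
def bydepth(c,uv,D):
    o,d=ray(c,uv);return o+d*D[int(round(uv[1])),int(round(uv[0]))]
def tri(uv1,uv2,c1="top",c2="side"):
    o1,d1=ray(c1,uv1);o2,d2=ray(c2,uv2)
    s=np.linalg.lstsq(np.stack([d1,-d2],1),o2-o1,rcond=None)[0]
    a=o1+s[0]*d1;b=o2+s[1]*d2;return (a+b)/2,np.linalg.norm(a-b)
def crop(img,x0,y0,x1,y1,k,fn):
    cv2.imwrite(fn,cv2.resize(img[y0:y1,x0:x1],None,fx=k,fy=k,interpolation=cv2.INTER_CUBIC))
E
python3 - <<'E'
from h import *
t=cv2.imread("pics/top0.png");s=cv2.imread("pics/side0.png")
crop(t,235,130,365,230,6,"pics/t0c.png");crop(s,180,180,330,300,5,"pics/s0c.png")
D=np.load("pics/top0d.npy")
print(bydepth("top",(274,163),D),bydepth("top",(265,175),D),bydepth("top",(303,212),D),bydepth("top",(293,212),D))
Ds=np.load("pics/side0d.npy");print(bydepth("side",(283,225),Ds),bydepth("side",(310,225),Ds))
print(tri((274,162),(298,208)))
E
```

```text
[ 0.51923063 -0.27708093  0.05271455] [ 0.48577495 -0.25337862  0.06333257] [ 0.39104741 -0.34718002  0.06417258] [ 0.39204536 -0.32291893  0.05668183]
[ 0.46651119 -0.32143508  0.05841642] [ 0.52376479 -0.33675647  0.05625377]
(array([ 0.5203575 , -0.27685044,  0.06139017]), np.float64(0.0010697054696437364))
```

View pics/t0c.png

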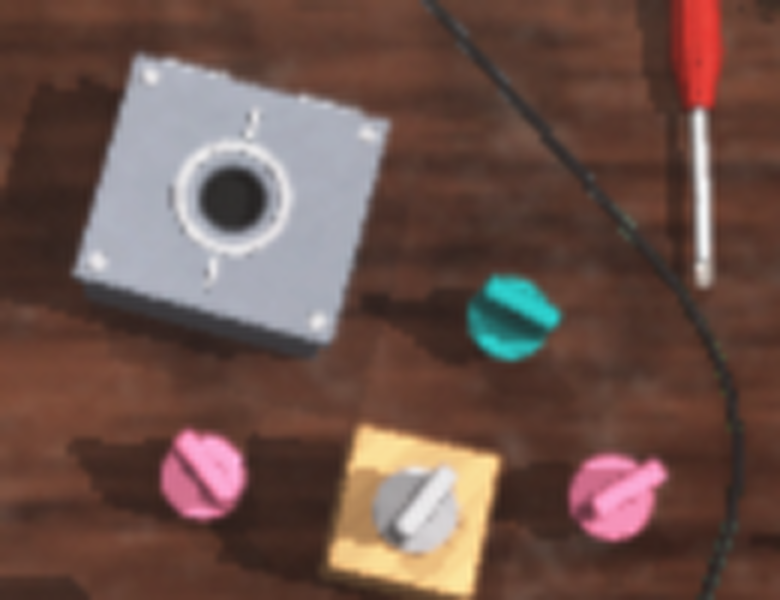

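View pics/s0c.png

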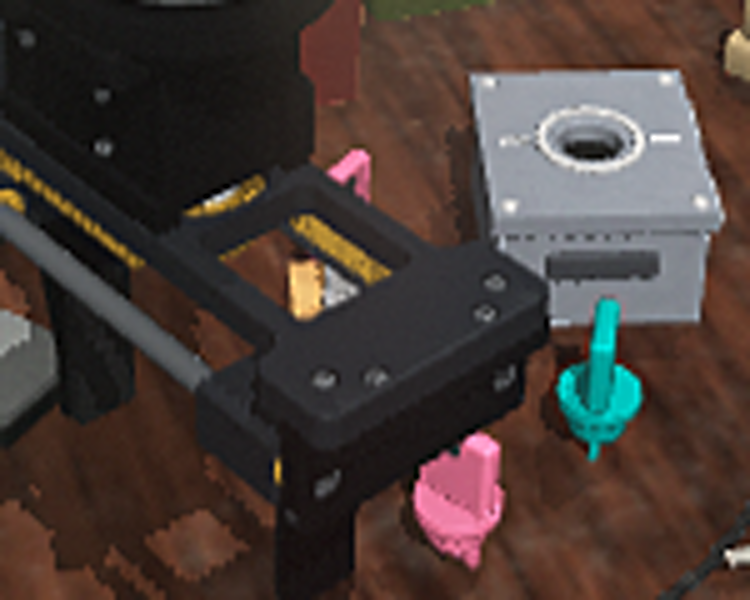

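move_arm:
  moves:
    - [0,-40,0,0,0,0]
    - [-20,-50,-15,0,6,0]
    - [-50,-60,-40,0,12,0]
    - [-80,-60,-65,0,18,0]
    - [-110,-60,-90,0,25,0]
    - [-140,-60,-110,0,31,0]
    - [-170,-60,-135,0,37,0]
    - [-200,-60,-160,0,44,0]
    - [-223,-60,-180,0,50,0]
    - [-223,-60,-180,0,56,0]
    - [-223,-60,-180,0,62,0]
    - [-223,-60,-180,0,62,0]
    - [-223,-60,-180,0,62,0]
  claw: 50

```text
time_s: 1.68
tool_pos: [0.3865, -0.3482, 0.2937]
tool_rot: [-90.0, 0.0, 140.8]
force: [0.2, 0.6, 0.0]
grip_width: 0.0498
```

Run:
```python
from h import *
print(env.get_obs()['qpos'])
p,d=read_camera("side"); np.save("pics/side1d.npy",d); p=p[:,:,::-1]
cv2.imwrite("pics/side1.png",p)
crop(p,210,190,330,290,6,"pics/s1c.png")
for n in ("key_grip","key_stand","lock_mouth"):
    for r in models.spot_in(n,"side")[:4]: print(n,np.round(r["point"],4),round(r["score"],2), proj("side",r["point"])[0].round(1))
```

```text
[ 50.09030961   1.68051654 -11.23559216  95.70059151   0.34411621
  82.6312702  -90.40728893]
key_grip [ 0.393  -0.4498  0.0381] 0.96 [272.  279.1]
key_grip [ 0.3878 -0.3531  0.0827] 0.66 [253.6 231.8]
key_grip [ 0.4668 -0.4071  0.0275] 0.51 [297.9 261.2]
key_grip [ 0.4033 -0.2694  0.0528] 0.44 [247.7 218.6]
key_stand [ 0.3736 -0.3742  0.0481] 0.85 [250.1 252.6]
lock_mouth [ 0.5082 -0.3144  0.0596] 0.85 [299.4 219.2]
```

View pics/s1c.png

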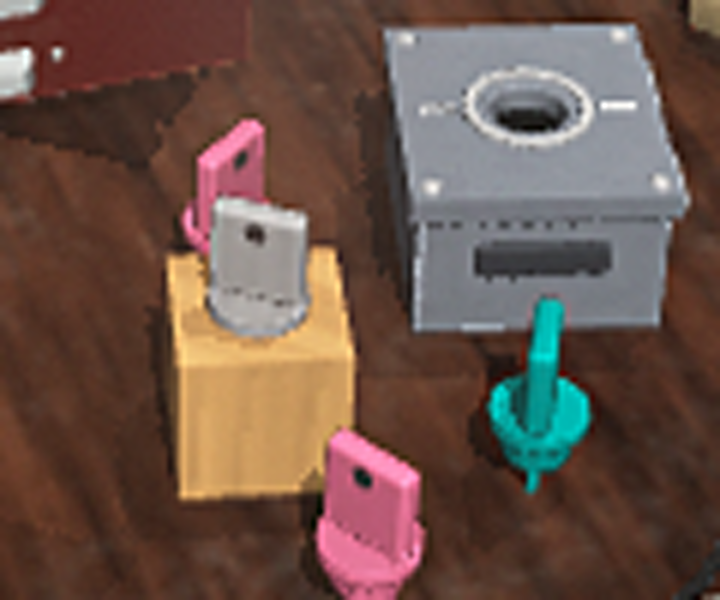

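View pics/side1.png

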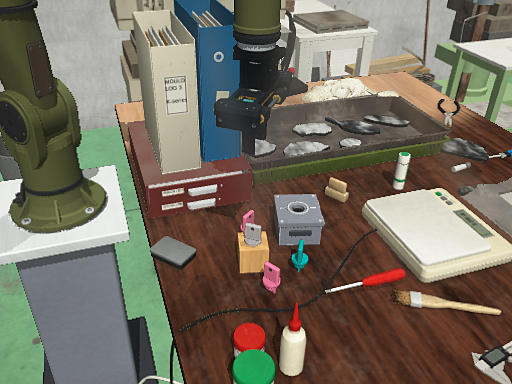

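Run:
```python
from h import *
T=lambda p:((p[0]+.5)/6-.5+235,(p[1]+.5)/6-.5+130)
S=lambda p:((p[0]+.5)/6-.5+210,(p[1]+.5)/6-.5+190)
def both(name,t,s,z):
    P,e=tri(T(t),S(s));print(name,P.round(4),"gap",round(e,4),"top@z",atz("top",T(t),z)[:2].round(4),"side@z",atz("side",S(s),z)[:2].round(4))
    return (atz("top",T(t),z)+atz("side",S(s),z))/2
both("ring",(233,197),(529,106),.064)
a=both("ribfar",(252,122),(617,105),.064);b=both("ribnear",(211,272),(437,109),.064)
L=[both("lid%d"%i,t,s,.064) for i,(t,s) in enumerate(zip([(137,57),(388,122),(330,345),(75,275)],[(637,27),(688,208),(410,218),(385,30)]))]
print("lid centre",np.mean(L,0), "rib ang",np.degrees(np.arctan2(*(a-b)[1::-1])))
v=lambda p,q:np.degrees(np.arctan2(*(p-q)[1::-1]))
print(v(L[0],L[3]),v(L[1],L[2]),v(L[0],L[1]),v(L[3],L[2]))
K=[both("st%d"%i,t,s,.060) for i,(t,s) in enumerate(zip([(362,425),(500,457),(475,598),(328,570)],[(338,247),(353,352),(180,362),(165,255)]))]
print("stand",np.mean(K,0),v(K[0],K[3]),v(K[0],K[1]))
both("collar",(416,510),(258,298),.066)
p=atz("top",T((445,473)),.102);q=atz("top",T((403,530)),.102);print("bow top",p,q,np.linalg.norm(p-q),v(p,q))
p=atz("side",S((217,198)),.102);q=atz("side",S((306,212)),.102);print("bow side",p,q,np.linalg.norm(p-q),v(q,p))
```

```text
ring [ 0.5196 -0.2755  0.0626] gap 0.0023 top@z [ 0.5181 -0.2751] side@z [ 0.5199 -0.2773]
ribfar [ 0.5524 -0.284   0.0618] gap 0.0019 top@z [ 0.5508 -0.2836] side@z [ 0.552  -0.2868]
ribnear [ 0.4868 -0.2656  0.0617] gap 0.0011 top@z [ 0.4858 -0.2654] side@z [ 0.4861 -0.2686]
lid0 [ 0.5828 -0.2354  0.0597] gap 0.0037 top@z [ 0.5797 -0.2348] side@z [ 0.5817 -0.241 ]
lid1 [ 0.5539 -0.3429  0.0554] gap 0.0022 top@z [ 0.5506 -0.3416] side@z [ 0.5494 -0.3527]
lid2 [ 0.4565 -0.3159  0.0541] gap 0.001 top@z [ 0.4543 -0.315 ] side@z [ 0.4519 -0.3277]
lid3 [ 0.4869 -0.2084  0.0606] gap 0.0028 top@z [ 0.4848 -0.2081] side@z [ 0.4864 -0.2131]
lid centre [ 0.51736549 -0.27923774  0.064     ] rib ang -15.542479349135991
-16.035737825372046 -14.905093978116746 74.29067333918394 73.64523515692089
st0 [ 0.4227 -0.3286  0.0582] gap 0.0032 top@z [ 0.4209 -0.328 ] side@z [ 0.4236 -0.3308]
st1 [ 0.4078 -0.3858  0.06  ] gap 0.0016 top@z [ 0.407  -0.3855] side@z [ 0.4087 -0.3858]
st2 [ 0.3497 -0.3736  0.0608] gap 0.003 top@z [ 0.3483 -0.3734] side@z [ 0.3515 -0.3728]
st3 [ 0.3626 -0.3133  0.0576] gap 0.0044 top@z [ 0.3603 -0.3126] side@z [ 0.3639 -0.3165]
stand [ 0.38550321 -0.35068274  0.06      ] -13.89808672669267 75.66802288438882
collar [ 0.3859 -0.3499  0.0609] gap 0.0021 top@z [ 0.3844 -0.3491] side@z [ 0.3849 -0.3559]
bow top [ 0.39537599 -0.35687676  0.102     ] [ 0.37256739 -0.33945674  0.102     ] 0.028699984040337235 -37.37069613211128
bow side [ 0.37408883 -0.34281227  0.102     ] [ 0.40018441 -0.35925997  0.102     ] 0.030846498010901717 -32.222688616004945
```

move_arm:
  moves:
    - [0,30,2,0,-2.7,0]
    - [0,65,2,0,-2.7,0]
    - [0,100,2,0,-2.7,0]
    - [0,135,2,0,-2.7,0]
    - [0,165,2,0,-2.7,0]
    - [0,185,2,0,-2.7,0]
    - [0,200,2,0,-2.7,0]
    - [0,208,2,0,-2.7,0]
    - [0,212.5,2,0,-2.7,0]
    - [0,212.5,2,0,-2.7,0]

```text
time_s: 2.72
tool_pos: [0.3851, -0.3496, 0.0806]
tool_rot: [-90.0, -0.1, 143.3]
force: [0.3, -0.5, -0.3]
grip_width: 0.0501
```

Run:
```python
from h import *
p,d=read_camera("side"); p=p[:,:,::-1]
crop(p,210,190,330,290,6,"pics/s2c.png")
```

```text
(no output)
```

View pics/s2c.png

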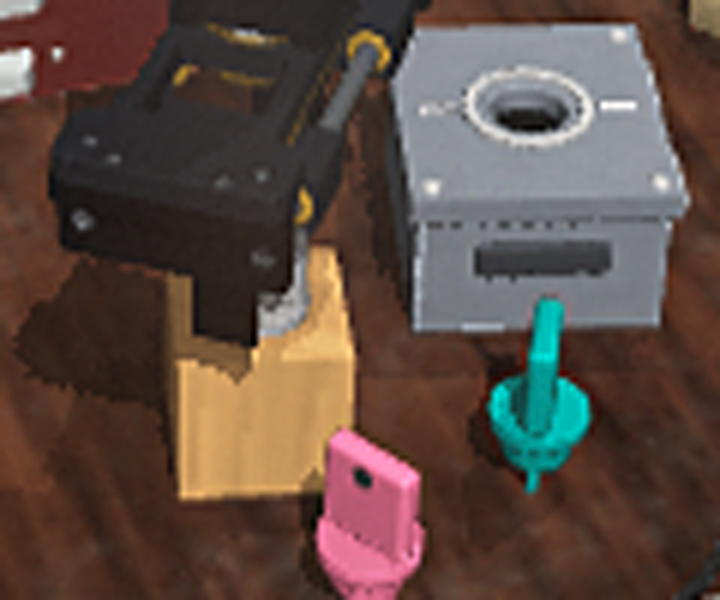

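move_arm:
  moves:
    - [0,0,0,0,0,0]
    - [0,0,0,0,0,0]
    - [0,0,0,0,0,0]
    - [0,0,0,0,0,0]
    - [0,0,0,0,0,0]
    - [0,0,0,0,0,0]
    - [0,0,0,0,0,0]
  claw: 4
  newtons: 12

```text
time_s: 3.35
tool_pos: [0.3853, -0.3497, 0.0812]
tool_rot: [-90.0, 0.0, 143.3]
force: [-0.8, 0.2, -0.1]
grip_width: 0.0115
```

move_arm:
  moves:
    - [0,0,0,0,0,0]
    - [0,0,0,0,0,0]
    - [0,0,0,0,0,0]
  newtons: 40

```text
time_s: 3.6
tool_pos: [0.3853, -0.3497, 0.0811]
tool_rot: [-90.0, 0.0, 143.3]
force: [0.6, -0.3, 1.8]
grip_width: 0.0097
```

move_arm:
  moves:
    - [0,-5,0,0,0,0]
    - [0,-20,0,0,0,0]
    - [0,-45,0,0,0,0]
    - [0,-68,0,0,0,0]
    - [0,-70,0,0,-3,0]
    - [-5,-70,-11,0,-9,0]
    - [-14,-70,-32,0,-14,0]
    - [-25,-70,-55,0,-19,0]
    - [-36,-70,-80,0,-24,0]
    - [-46,-70,-102,0,-29,0]
    - [-55,-70,-122,0,-34,0]
    - [-61,-70,-134,0,-39,0]
    - [-63,-70,-139.5,0,-44,0]
    - [-63,-70,-139.5,0,-44,0]
    - [-63,-70,-139.5,0,-44,0]

```text
time_s: 4.85
tool_pos: [0.519, -0.2752, 0.1508]
tool_rot: [-90.0, -0.0, -172.8]
force: [-0.3, 0.7, -1.0]
grip_width: 0.0093
```

Run:
```python
from h import *
print(env.get_obs()['qpos'])
for c,b in (("side",(250,170,350,250)),("top",(220,110,320,190))):
    p,d=read_camera(c); p=p[:,:,::-1];cv2.imwrite(f"pics/{c}3.png",p);np.save(f"pics/{c}3d.npy",d)
    crop(p,*b,7,f"pics/{c}3c.png")
```

```text
[ 42.88183203  15.17283748 -20.42819807  97.75569195   5.65423164
  68.13046386 -61.78903556]
```

View pics/side3c.png

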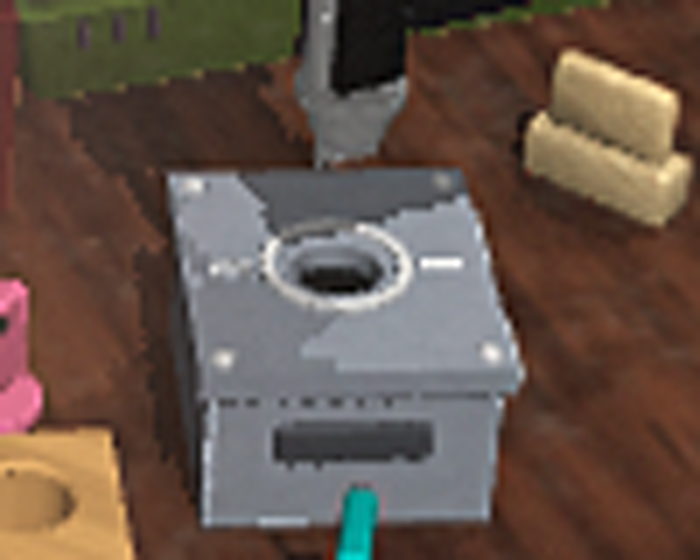

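View pics/top3c.png

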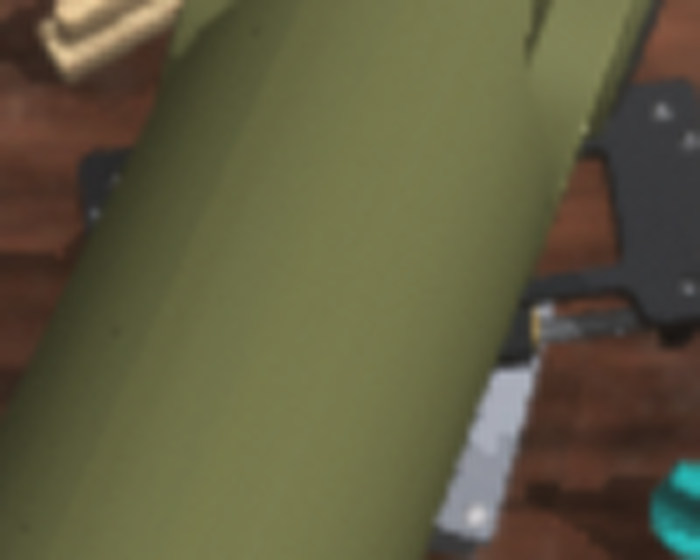

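```bash
python3 - <<'E'
from h import *
f=lambda uv:((uv+.5-np.array([250,170]))*7-.5).round(0)
x,y=.519,-.2752; R=np.radians(-172.8); ux=np.array([np.cos(R),np.sin(R)]);n=np.array([-ux[1],ux[0]])
z0=.1508-.045
print("tip",f(proj("side",[x,y,z0])))
for s in(-11,11):
  for t in (-2,2):print("bit",s,t,f(proj("side",[[*(np.array([x,y])+ux*s/1e3+n*t/1e3),z0]])))
a=np.radians(np.arange(0,360,15))
c=f(proj("side",[[x+.018*np.cos(i),y+.018*np.sin(i),z0+.024] for i in a]));print("collar",c.min(0),c.max(0))
for r in (.0145,.02):
  c=f(proj("side",[[.519+r*np.cos(i),-.276+r*np.sin(i),.064] for i in a]));print("ring",r,c.min(0),c.max(0))
print(f(proj("side",[.519,-.276,.064])))
E
python3 - <<'E'
import sys;sys.path.insert(0,'.')
from h import *
p=cv2.imread("pics/side3.png"); crop(p,285,175,325,215,18,"pics/s3d.png")
E
```

```text
tip [[341. 153.]]
bit -11 -2 [[367. 142.]]
bit -11 2 [[374. 148.]]
bit 11 -2 [[308. 158.]]
bit 11 2 [[314. 165.]]
collar [289.  59.] [403. 121.]
ring 0.0145 [288. 236.] [378. 288.]
ring 0.02 [272. 227.] [395. 299.]
[[333. 262.]]
```

View pics/s3d.png

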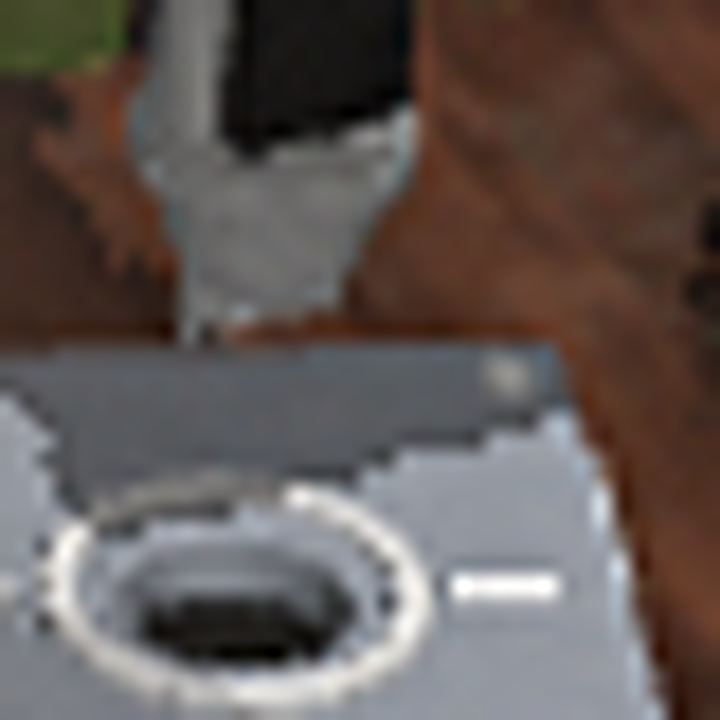

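move_arm:
  moves:
    - [0,15,0,0,0,0]
    - [0,28,0,0,0,0]
    - [0,36,0,0,0,0]
    - [0,41,0,0,0,0]
    - [0,44,0,0,0,0]
    - [0,46,0,0,0,0]
    - [0,46,0,0,0,0]

```text
time_s: 5.53
tool_pos: [0.5192, -0.2754, 0.1049]
tool_rot: [-90.0, -0.0, -172.7]
force: [0.5, 0.4, -1.0]
grip_width: 0.0097
```

Run:
```python
from h import *
o=env.get_obs();print(o['force'],o['wrist_torque'],o['tool_pos'])
p,d=read_camera("side"); p=p[:,:,::-1]; crop(p,280,170,330,210,15,"pics/s4.png")
```

```text
[ 0.50559453  0.42873075 -1.04580759] [ 0.02211893  0.02012333 -0.02466236] [ 0.51915065 -0.275403    0.10487681]
```

View pics/s4.png

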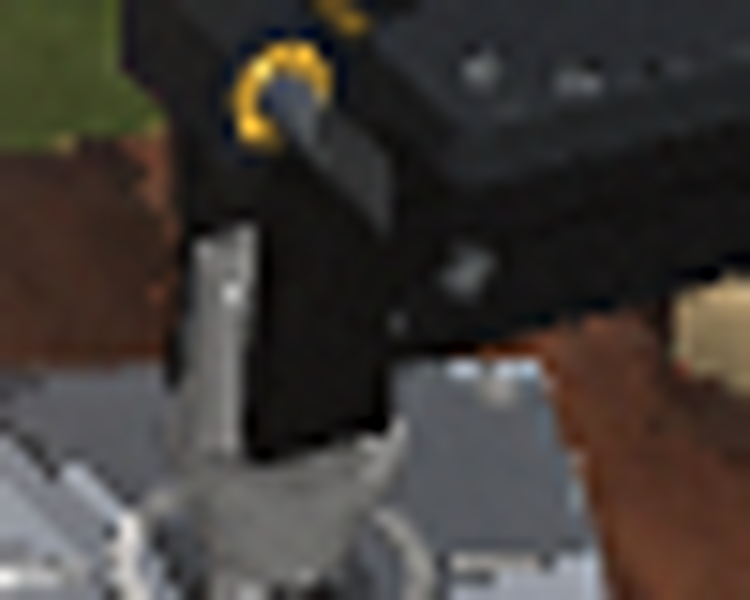

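move_arm:
  moves:
    - [0,2,0,0,0,0]
    - [0,4,0,0,0,0]
    - [0,5.5,0,0,0,0]
    - [0,7,0,0,0,0]
    - [0,7,0,0,0,0]

```text
time_s: 6.0
tool_pos: [0.519, -0.2753, 0.0977]
tool_rot: [-90.0, -0.0, -172.7]
force: [-1.1, -0.0, -0.5]
grip_width: 0.0096
```

Run:
```python
from h import *
o=env.get_obs();print(o['force'],o['wrist_torque'],o['tool_pos'])
p,d=read_camera("side"); p=p[:,:,::-1]; crop(p,280,180,330,220,15,"pics/s5.png")
```

```text
[-1.09709465 -0.03933186 -0.47520579] [0.03353312 0.03878504 0.00406356] [ 0.51897656 -0.27530058  0.09769736]
```

View pics/s5.png

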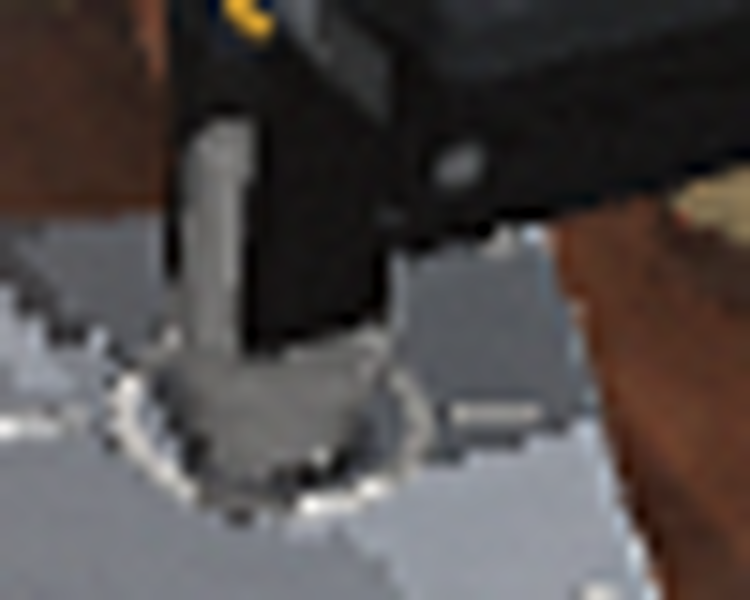

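move_arm:
  moves:
    - [0,1,0,0,0,0]
    - [0,2,0,0,0,0]
    - [0,3,0,0,0,0]
    - [0,3,0,0,0,0]

```text
time_s: 6.38
tool_pos: [0.5191, -0.2754, 0.0948]
tool_rot: [-90.0, -0.0, -172.7]
force: [-0.4, 0.4, -1.3]
grip_width: 0.0096
```

move_arm:
  moves:
    - [0,1,0,0,0,0]
    - [0,2,0,0,0,0]
    - [0,2,0,0,0,0]

```text
time_s: 6.63
tool_pos: [0.5194, -0.2755, 0.0933]
tool_rot: [-90.0, 0.0, -172.7]
force: [0.4, 0.0, 1.2]
grip_width: 0.0098
```

Run:
```python
from h import *
o=env.get_obs();print(o['force'],o['wrist_torque'],o['tool_pos'])
```

```text
[0.41004168 0.02691519 1.20242888] [0.02687882 0.20105033 0.0077055 ] [ 0.51936094 -0.27550789  0.09333232]
```

move_arm:
  moves:
    - [0,1,0,0,0,0]
    - [0,1,0,0,0,0]

```text
time_s: 6.8
tool_pos: [0.5194, -0.2756, 0.0924]
tool_rot: [-90.0, 0.0, -172.7]
force: [-0.7, 0.1, 2.3]
grip_width: 0.0095
```

Run:
```python
from h import *
o=env.get_obs();print(o['force'],o['wrist_torque'],o['tool_pos'])
```

```text
[-0.69384712  0.10649581  2.33886864] [0.03979464 0.15753321 0.03302246] [ 0.51940545 -0.2755535   0.09241765]
```

move_arm:
  moves:
    - [0,1,0,0,0,0]
    - [0,1,0,0,0,0]

```text
time_s: 6.97
tool_pos: [0.5194, -0.2756, 0.0913]
tool_rot: [-90.0, 0.0, -172.7]
force: [-1.1, 0.6, 3.9]
grip_width: 0.0095
```

Run:
```python
from h import *
o=env.get_obs();print(o['force'],o['wrist_torque'],o['tool_pos'])
```

```text
[-1.05088245  0.5847559   3.87353528] [ 0.05213687  0.20061402 -0.03825454] [ 0.51940438 -0.27556791  0.09133435]
```

move_arm:
  moves:
    - [0,0,0,0,-2,0]
    - [0,0,0,0,-4,0]
    - [0,0,0,0,-6,0]
    - [0,0,0,0,-6,0]

```text
time_s: 7.3
tool_pos: [0.5193, -0.2758, 0.0908]
tool_rot: [-90.0, 0.0, -166.6]
force: [0.6, -1.7, -0.4]
grip_width: 0.0096
```

move_arm:
  moves:
    - [0,0,0,0,-2,0]
    - [0,0,0,0,-4,0]
    - [0,0,0,0,-6,0]
    - [0,0,0,0,-6,0]

```text
time_s: 7.63
tool_pos: [0.5188, -0.2754, 0.0905]
tool_rot: [-90.0, -0.0, -160.7]
force: [0.7, -0.6, -0.9]
grip_width: 0.0096
```

move_arm:
  moves:
    - [0,0,0,0,3,0]
    - [0,0.5,0,0,3,0]
    - [0,1,0,0,3,0]
    - [0,1.5,0,0,3,0]
    - [0,1.5,0,0,3,0]

```text
time_s: 8.05
tool_pos: [0.5191, -0.2755, 0.0894]
tool_rot: [-90.0, -0.0, -163.7]
force: [0.3, -1.2, -1.3]
grip_width: 0.0097
```

Run:
```python
from h import *
o=env.get_obs();print(o['force'],o['wrist_torque'],o['tool_pos'])
```

```text
[ 0.33061797 -1.16956868 -1.29619878] [-0.29489693 -0.00351915  0.023217  ] [ 0.519145   -0.27554952  0.08942072]
```

move_arm:
  moves:
    - [0,0.5,0,0,0,0]
    - [0,1,0,0,0,0]
    - [0,1.5,0,0,0,0]
    - [0,2,0,0,0,0]
    - [0,2,0,0,0,0]

```text
time_s: 8.47
tool_pos: [0.5192, -0.2755, 0.0875]
tool_rot: [-90.0, 0.0, -163.7]
force: [0.5, -1.9, -0.9]
grip_width: 0.01
```

Run:
```python
from h import *
o=env.get_obs();print(o['force'],o['wrist_torque'],o['tool_pos'])
```

```text
[ 0.48208856 -1.87916521 -0.87526951] [-0.36572188 -0.05552091  0.02811104] [ 0.51924118 -0.27553366  0.08754905]
```

move_arm:
  moves:
    - [0,0,0.3,0,0,0]
    - [0,0.5,0.4,0,0,0]
    - [0,1,0.4,0,0,0]
    - [0,1.5,0.4,0,0,0]
    - [0,1.5,0.4,0,0,0]

```text
time_s: 8.88
tool_pos: [0.5192, -0.2757, 0.0859]
tool_rot: [-90.0, -0.0, -163.7]
force: [-0.2, -1.2, -1.4]
grip_width: 0.0098
```

Run:
```python
from h import *
o=env.get_obs();print(o['force'],o['wrist_torque'],o['tool_pos'])
```

```text
[-0.19529487 -1.17472454 -1.44551596] [-0.21680374  0.01795107 -0.00606865] [ 0.51920767 -0.27571457  0.08586219]
```

move_arm:
  moves:
    - [0,0.5,0,0,0,0]
    - [0,1,0,0,0,0]
    - [0,1,0,0,0,0]

```text
time_s: 9.13
tool_pos: [0.5193, -0.2757, 0.0852]
tool_rot: [-90.0, -0.0, -163.7]
force: [-0.8, -0.9, 1.4]
grip_width: 0.0101
```

Run:
```python
from h import *
o=env.get_obs();print(o['force'],o['wrist_torque'],o['tool_pos'])
p,d=read_camera("side"); p=p[:,:,::-1]; crop(p,280,180,330,220,15,"pics/s6.png")
```

```text
[-0.82878811 -0.92742438  1.41990975] [-0.1006326   0.1694589  -0.00120184] [ 0.51927134 -0.2756778   0.08516557]
```

View pics/s6.png

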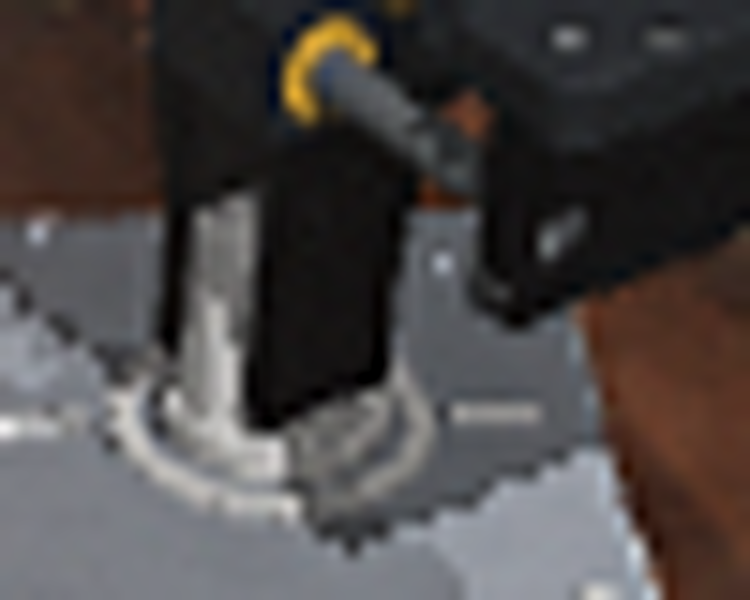

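move_arm:
  moves:
    - [0,0,0,0,2,0]
    - [0,0,0,0,4,0]
    - [0,0,0,0,6,0]
    - [0,0,0,0,8,0]
    - [0,0,0,0,10,0]
    - [0,0,0,0,12,0]
    - [0,0,0,0,12,0]

```text
time_s: 9.77
tool_pos: [0.5193, -0.2761, 0.0852]
tool_rot: [-90.0, 0.0, -175.7]
force: [-0.7, -0.5, 0.8]
grip_width: 0.0096
```

Run:
```python
from h import *
o=env.get_obs();print(o['force'],o['wrist_torque'],o['tool_pos'])
```

```text
[-0.69622351 -0.4506149   0.7512185 ] [-0.28842992  0.0902      0.0830482 ] [ 0.51932194 -0.27606882  0.08517072]
```

move_arm:
  moves:
    - [0,0,0,0,2,0]
    - [0,0,0,0,4,0]
    - [0,0,0,0,6,0]
    - [0,0,0,0,8,0]
    - [0,0,0,0,10,0]
    - [0,0,0,0,10,0]

```text
time_s: 10.27
tool_pos: [0.5193, -0.276, 0.0852]
tool_rot: [-90.0, 0.0, 174.3]
force: [-0.1, -1.1, 0.8]
grip_width: 0.0094
```

Run:
```python
from h import *
o=env.get_obs();print(o['force'],o['wrist_torque'],o['tool_pos'])
```

```text
[-0.11525666 -1.12149794  0.78688198] [-0.23451761  0.15068423  0.06684902] [ 0.51934079 -0.27600185  0.08516948]
```

move_arm:
  moves:
    - [0,0,0,0,2,0]
    - [0,0,0,0,4,0]
    - [0,0,0,0,6,0]
    - [0,0,0,0,8,0]
    - [0,0,0,0,10,0]
    - [0,0,0,0,10,0]

```text
time_s: 10.77
tool_pos: [0.5194, -0.2759, 0.0851]
tool_rot: [-90.0, 0.0, 164.4]
force: [-1.1, -1.0, 1.0]
grip_width: 0.0097
```

Run:
```python
from h import *
o=env.get_obs();print(o['force'],o['wrist_torque'],o['tool_pos'])
p,d=read_camera("side"); p=p[:,:,::-1]; crop(p,270,170,330,218,13,"pics/s7.png")
```

```text
[-1.10039153 -0.95822579  1.02479515] [-0.24304041  0.16687199  0.07844329] [ 0.51937081 -0.27589239  0.08514731]
```

View pics/s7.png

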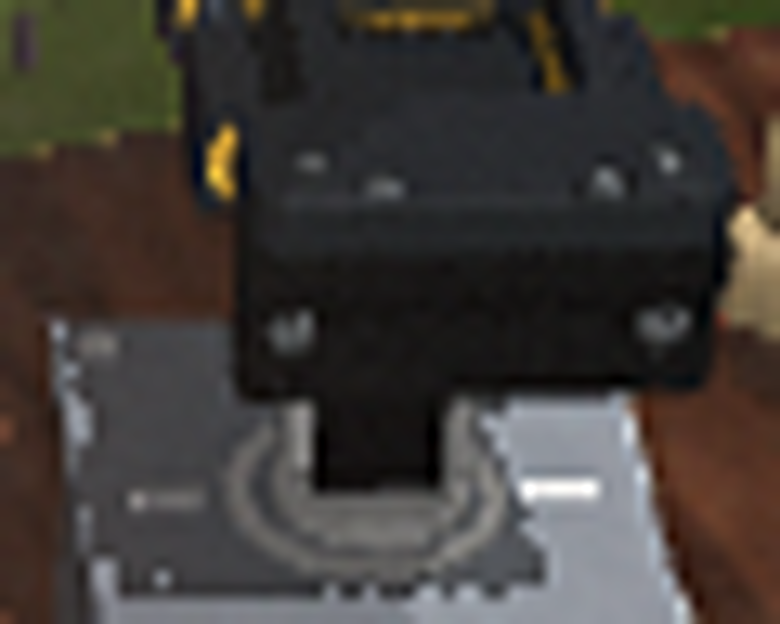

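move_arm:
  moves:
    - [0,0,0,0,0,0]
    - [0,0,0,0,0,0]
  newtons: 5

```text
time_s: 10.98
tool_pos: [0.5194, -0.2759, 0.0851]
tool_rot: [-90.0, 0.0, 164.4]
force: [-0.4, -0.4, 0.4]
grip_width: 0.0099
```

move_arm:
  moves:
    - [0,0,0,0,0,0]
    - [0,0,0,0,0,0]
    - [0,0,0,0,0,0]
    - [0,0,0,0,0,0]
  claw: 36

```text
time_s: 11.32
tool_pos: [0.5193, -0.2754, 0.0849]
tool_rot: [-90.0, -0.0, 164.3]
force: [0.1, -0.1, -0.7]
grip_width: 0.0293
```

move_arm:
  moves:
    - [0,-8,0,0,0,0]
    - [0,-25,0,0,0,0]
    - [0,-50,0,0,0,0]
    - [0,-80,0,0,0,0]
    - [0,-110,0,0,0,0]
    - [0,-140,0,0,0,0]
    - [0,-140,0,0,0,0]

```text
time_s: 11.9
tool_pos: [0.5226, -0.277, 0.2329]
tool_rot: [-89.8, 0.7, 164.3]
force: [0.9, -0.7, -0.0]
grip_width: 0.036
```

Run:
```python
from h import *
p,d=read_camera("side"); p=p[:,:,::-1]; crop(p,255,170,330,230,10,"pics/s8.png"); cv2.imwrite("pics/side8.png",p)
```

View pics/s8.png

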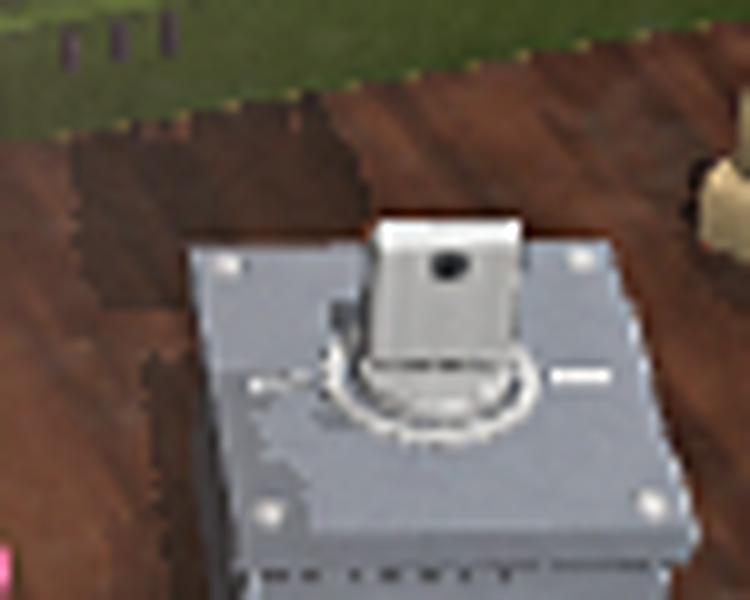

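move_arm:
  moves:
    - [0,-30,0,0,0,0]
    - [10,-60,25,0,0,0]
    - [24,-60,55,0,0,0]
    - [38,-60,88,0,0,0]
    - [52,-60,120,0,0,0]
    - [66,-60,152,0,0,0]
    - [80,-60,185,0,0,0]
    - [94,-60,217,0,0,0]
    - [108,-60,250,0,0,0]
    - [122,-60,282,0,0,0]
    - [134,-60,310,0,0,0]
    - [139,-60,320,0,0,0]
    - [139,-60,320,0,0,0]

```text
time_s: 13.03
tool_pos: [0.295, -0.5486, 0.2838]
tool_rot: [-90.0, -0.2, 163.9]
force: [0.4, 0.8, -0.3]
grip_width: 0.0358
```

Run:
```python
from h import *
p,d=read_camera("top"); p=p[:,:,::-1]; crop(p,240,130,310,195,9,"pics/t9.png"); cv2.imwrite("pics/top9.png",p)
```

```text
(no output)
```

View pics/t9.png

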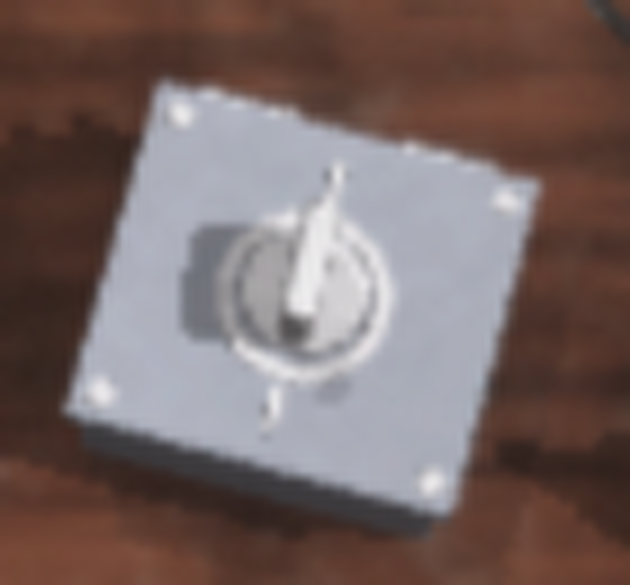

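View pics/top9.png

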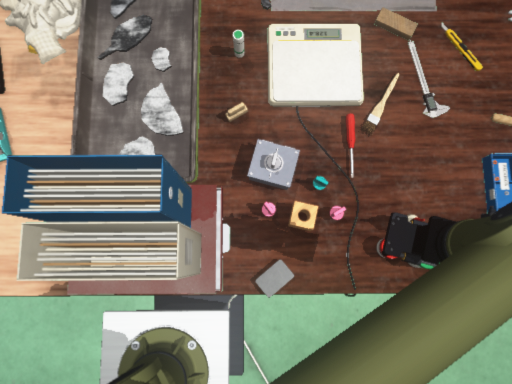

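Run:
```python
from h import *
p,d=read_camera("top")
def reg(u0,v0,u1,v1): return np.array([bydepth("top",(u,v),d) for v in range(v0,v1) for u in range(u0,u1) if d[v,u]>0])
r=reg(264,150,284,176); print("z sorted top",np.sort(r[:,2])[-12:].round(4)); print("lid",np.median(reg(256,158,262,168)[:,2]),np.median(reg(288,160,293,168)[:,2]))
hi=r[r[:,2]>.098]; m=hi.mean(0); u,s,v=np.linalg.svd(hi[:,:2]-m[:2]); print(m.round(4),len(hi),np.degrees(np.arctan2(v[0,1],v[0,0])))
print("collar side z", bydepth("top",(269,162),d), bydepth("top",(279,163),d))
print(job.sign_off())
```

```text
z sorted top [0.1059 0.1059 0.1059 0.1061 0.1063 0.1065 0.1068 0.1068 0.1069 0.1076
 0.1078 0.1078]
lid 0.06350242369334114 0.06352350310009436
[ 0.5181 -0.2747  0.1042] 56 166.29813349426087
collar side z [ 0.51813042 -0.26368123  0.06890676] [ 0.51510462 -0.28887278  0.0702245 ]
the job is handed in; nothing more can be done
None
```

The box is locked as asked: the key is upright and fully home in the lid, with its bow in line with the two ribs. I handed the job in at about 13 s.

**What I did:** I took the grey key from its stand, leaving the pink and turquoise look-alikes alone, and lowered it into the lock. Pressing with about 5 N, I turned it gently anticlockwise until the push vanished, eased it back and lowered it until the collar touched the lid. I then turned it about 32° clockwise, released it and moved the arm clear.

**Last checks:**
- **Fully home:** the top of the bow reads about 106 mm high over a lid at 63.5 mm, which is right for a key fully home.
- **In line with the ribs:** the gripper turned the bow to -15.6°, and the ribs measured -15.5°. The final top picture gave 15.1° for the bow and 14.7° for the ribs. A coarser depth-based check gave -13.7°, about 2° off, which I put down to noise.
- **Forces:** I read no contact force above about 5 N while the key was in the lock, against the 25 N limit.
- **Other things:** they look unmoved in the last top picture, and the arm is well clear of the key.

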